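Find a fence gap with a stepped comb gauge

ROBOT

A 6-joint arm with a two-finger parallel gripper is mounted at the origin on a cart in front of the work surface, level with it; the furniture and walls round the work are solid. World frame = base frame: x ahead of the robot, y to its left, z up, the work surface at z = 0. Lengths are in m, angles in rad, forces in N, time in s.
With the tool pointing down it reaches from about 0.425 to 0.95 m from the base axis. Payload 14.7 kg.
Tool frame: the origin (TCP) lies on the centre line of the jaws, within the pads' length; the fingertips stand 17 mm ahead of it and the grasp point (between the pads) lies 2 mm behind it (r.tip_reach is the z of the fingertips in the tool frame, in m); z points along the fingers, y is the line along which they close (so a half turn about z gives the same grasp; the last joint's range is limited). The gripper opens to 85 mm and grips with 20 to 120 N. Pads are 22 mm wide; open, the fingers measure 114 mm over their backs; the gripper's body (76 mm by 85 mm) begins 54 mm behind the grasp point. The pads swing forward as they close: fully open they stand 13 mm farther back than shut.
Start: joints at [-1.223, 0.48, 1.596, -0, 1.065, -0.047], TCP at [0.25, -0.6, 0.248] pointing down, gripper open.
Joint ranges: [-2.75, 2.75], [-0.82, 2.05], [0.23, 2.67], [-1.56, 4.7], [0.09, 2.69], [-2.92, 2.92]. Speed limits (rad/s): [1.89, 1.89, 2.39, 3.01, 3.01, 3.01].

INTERFACE

Orientations are given as a unit quaternion [x, y, z, w].
In Python, from bench import r gives the robot as it stands.
- The arm moves only by the tool jog_arm, never from a script. Its argument "increments" is a list of rows, each a list of 3 entries, a list of its own where there are three numbers: the opening, from -1 (shut) to 1 (fully open), then the shift along the world's x, y, z each as a share of 0.025 m, from -1 to 1, then the turn about the world's z as a share of 0.5 rad, from -1 to 1. In form: [[hand, [tx, ty, tz], yaw], ...]. A call has 1 to 20 rows; each row shifts and turns the commanded pose from where the row before left it; what a row does not reach is not made up. A row lasts 1/10 s, in which the tool goes at most 50 mm and 8.59 degrees, less where a joint would pass 70% of its speed; a pose out of reach is approached as far as the arm can. A call with a number of a shift or a turn outside -1 to 1 is refused whole. A call with a gripper value outside its range is refused whole. The fingers move at their own pace and stop on an object; "squeeze" is the grip in N (left out, the last holds). Time passes only in rows, so rows that do not move let the fingers close. It gives the time, the measured TCP pose, the force, the opening and the grip force at its end, in the units of the state.
- r.state(): the state, without advancing time (a new reading comes with each control period).
- r.grab_frame(name): name is "scene" or "top" or "wrist"; returns (picture, depth): 420x560x3 uint8, blue, green, red; 420x560 float32, m along the optical axis (not along the pixel's ray), 0 where there is no reading.
- r.camera_info(name): a dict with "fx", "fy", "cx", "cy" (pixels), "k1" (the pictures are not rectified: a ray, as slopes to the right and down, at radius r is drawn at 1 + k1 r^2 times it, then the intrinsics apply), "extrinsics" (4x4, takes a point from camera to world coordinates); the wrist camera has in their place "T_tool_cam" (4x4, takes a point from camera to tool coordinates, whose origin is the TCP and whose axes are the flange's). Camera axes: x right, y down, z forward; pixel columns grow to the right and rows downward; lengths in m; the calibration is good to about 2 mm. A picture is of the moment at which its call begins: read the wrist's pose just before it. camera_info takes no time and is no camera call.
- r.job_done(): hands the job in; it is judged then, once.
The state is a dict: "t": time; "q": joint angles; "joint_velocities": joint speeds; "joint_torque": joint torques, N m; "position": TCP position; "orientation": TCP orientation; "force": force on the tool from outside, world axes, zero at the start; "torque": the same for the moment, N m; "gripper_width": finger opening in m; "gripper_force": force on a finger pad.
Only numpy, scipy, OpenCV 4.12 (cv2) and the standard library are available. Lean on these libraries where they do the work, as an engineer would, in place of code of your own. Each camera call takes 0.05 s, during which the arm holds its last target. There are 200 camera calls.

TASK

Find the gap between the fence and the sprung jaw with the comb gauge: hold it flat face to the fence and, starting with the thinnest leaf and taking the next thicker one each time, push one leaf after another straight down between jaw and fence to the plate, by feel and without forcing. Leave the first leaf that binds (the one that has to push the jaw back) standing in the gap on the plate, upright, and let go of the gauge. Leave the other things on the plate alone.

Things in the scene. Friction and masses are not known exactly. Their poses are not given: they have to be found in the camera images.
- comb: loose comb gauge, 0.3 kg, 100 mm high: 148 x 16 x 16 mm aluminium bar along its y (z 50 to 66 mm) with four steel leaves hanging from it, 20 mm wide, 50 mm long, at 32 mm pitch. Origin: mid-length, level with the leaf tips, on the flat face; z up. All leaves' flat faces lie in the plane x = 0, looking to +x; thickness runs to -x. It starts hanging upright in the stand, tips 6 mm above the plate
- comb_grip (a point): point in the comb's grip, a 12 mm thick (x), 36 mm long (y) block on the bar, from 66 to 100 mm above the leaf tips; the point is at x -8, y 0, z 88 mm in the comb's frame. Grip it firmly: under a weak grip the comb swivels when an outer leaf binds
- leaf_1 (a point): tip of leaf 1 (the thinnest, 8 mm thick): centre of the leaf's 20 mm width, on the flat face, at the bottom end; at y = -48 mm in the comb's frame. On every leaf the lowest 14 mm taper on the -x side by 3.75 mm (15 degrees); the flat side is straight to the tip. Leaf 1 always goes in loosely; leaf 2, 3 or 4 is the first to bind
- leaf_2 (a point): tip of leaf 2 (second, 10.5 mm thick): centre of the leaf's 20 mm width, on the flat face, at the bottom end; at y = -16 mm in the comb's frame
- leaf_3 (a point): tip of leaf 3 (third, 13 mm thick): centre of the leaf's 20 mm width, on the flat face, at the bottom end; at y = +16 mm in the comb's frame
- leaf_4 (a point): tip of leaf 4 (the thickest, 15.5 mm thick): centre of the leaf's 20 mm width, on the flat face, at the bottom end; at y = +48 mm in the comb's frame
- fence: fixed upright steel block, 110 mm long along its y, 22 mm thick, 42 mm high, with a 10 mm high foot behind. Its gauging face is the plane x = 0, looking to -x. Origin: on the plate, on that face, facing the jaw's middle. The gap from face to jaw at rest is unknown, 8.9 to 15 mm; the plate is its floor. Gauge with the comb's axes parallel to the fence's and the leaf at y = 0
- jaw (a joint): how far the sprung jaw (18 mm wide, 28 mm high, round top edge, on a dark fixed stop 34 mm high before the fence) is pushed back from rest: 0 at rest whatever the gap, stop at 0.003 m. Its spring presses with 7 N as soon as it leaves rest, 9 N at the stop. A leaf that binds takes about 3 to 15 N downwards, a loose one almost nothing
- stand: fixed dark wooden stand, 160 mm long along its y, 46 mm wide: two end posts whose notched tops, 56 mm above the plate (cheeks to 64 mm, notch 22 mm wide), carry the ends of the comb's bar from below; the comb, about parallel to it, lifts straight out. Origin centre of the underside
- cylinder_square: bystander: upright black-topped steel cylinder, 38 mm across, 80 mm high; origin centre of its underside
- loupe: bystander: black eye loupe, 33 mm across, 36 mm high; origin centre of its underside
- part_bush: bystander: bronze bush, 28 mm across, 27 mm high; origin centre of its underside
There are look-alikes about, which are no part of the job. What is meant by the fence is not red, and is the larger of those in its own colour.

How it is judged:
By the outcome, as a careful person would: the job done as asked, in the order asked, and still so for the second after the job is handed in, with the robot touching nothing.
It also fails if it takes over 67 s, if anything falls off the work surface, if the arm or the gripper's body presses on something with over 40 N, if the wrist force passes 120 N, or if a joint passes its speed limit or range.

## Working session

There is one attempt and no reset: what is moved stays moved. The work goes in short steps, Python scripts to look and compute and a tool call to move; the robot and the scene stay as the last step left them, time stands still between calls to the robot, and variables do not carry over. Pictures are saved under pics/ and viewed, at most 10 in all, crops included, and the job is handed in when it is done.

Besides the shell and the picture viewer there is one more tool, called after "Request:" as name([rows], argument=value, ...), one row to a line, values as JSON. jog_arm: Moves the arm, as the interface text tells. Shift numbers are shares of 0.025 m and turn numbers shares of 0.5 rad, none past 1 either way. Its arguments: {"type":"object","properties":{"increments":{"type":"array"},"squeeze":{"type":"number"}},"required":["increments"]}

```bash
ls; mkdir -p pics; cat > h.py <<'E'
import numpy as np, cv2
from bench import r
from scipy.spatial.transform import Rotation as R
def cam(name, st=None):
    c=r.camera_info(name)
    if 'extrinsics' in c: T=np.array(c['extrinsics'])
    else:
        st=st or r.state(); W=np.eye(4); W[:3,:3]=R.from_quat(st['orientation']).as_matrix(); W[:3,3]=st['position']
        T=W@np.array(c['T_tool_cam'])
    return c,T
def rays(c,uv):
    uv=np.asarray(uv,float).reshape(-1,1,2)
    K=np.array([[c['fx'],0,c['cx']],[0,c['fy'],c['cy']],[0,0,1]])
    return cv2.undistortPoints(uv,K,np.array([c['k1'],0,0,0.]),None,None).reshape(-1,2)
def px(c,T,uv,z):   # intersect plane z
    s=rays(c,uv); d=np.c_[s,np.ones(len(s))]@T[:3,:3].T; o=T[:3,3]
    return o+d*((z-o[2])/d[:,2])[:,None]
def cloud(c,T,D):
    h,w=D.shape; u,v=np.meshgrid(np.arange(w),np.arange(h))
    s=rays(c,np.stack([u,v],-1).reshape(-1,2)); P=np.c_[s,np.ones(len(s))]*D.reshape(-1,1)
    return (P@T[:3,:3].T+T[:3,3]).reshape(h,w,3)
def look(name,fn):
    st=r.state(); I,D=r.grab_frame(name); c,T=cam(name,st); cv2.imwrite(f'pics/{fn}.png',I)
    np.savez(f'{fn}.npz',I=I,D=D,T=T,C=cloud(c,T,D)); return I,D,c,T
E
python3 - <<'E'
from h import *
print(r.state())
for n in('top','scene'):
    I,D,c,T=look(n,n+'1'); print(n,c)
E
```

```text
pics
{'t': 0.0, 'q': array([-1.22257050e+00,  4.80820214e-01,  1.59689850e+00,  2.18786416e-06,
        1.06511066e+00, -4.66028838e-02]), 'joint_velocities': array([ 1.08894223e-03,  1.03907269e-03,  9.83943209e-04,  1.01522708e-05,
        2.02868759e-03, -3.95140935e-04]), 'joint_torque': array([ 4.38805859e-03, -9.50610065e+01, -4.30193281e+01,  1.82112890e-04,
        1.18788096e-02,  3.32117531e-05]), 'position': array([ 0.24990044, -0.59959627,  0.24767075]), 'orientation': array([ 9.80576906e-01,  1.96134010e-01, -9.19571554e-05, -6.11487041e-04]), 'force': array([-0.88753237, -0.02487316, -0.62691089]), 'torque': array([-0.03321335, -0.04626716,  0.02403893]), 'gripper_force': 0.0, 'gripper_width': 0.08565333469314665}
top {'fx': 406.46744322474325, 'fy': 406.46744322474325, 'cx': 282.6603899115449, 'cy': 207.84868602788706, 'k1': -0.01155733108065662, 'extrinsics': array([[ 0.00450066, -0.99787976,  0.06492865,  0.516002  ],
       [-0.99987888, -0.00545802, -0.01457501,  0.02478498],
       [ 0.01489849, -0.06485519, -0.99778346,  0.99346962],
       [ 0.        ,  0.        ,  0.        ,  1.        ]])}
scene {'fx': 450.55500780758075, 'fy': 450.55500780758075, 'cx': 284.0655237744275, 'cy': 208.33926637489157, 'k1': 0.015927261851943996, 'extrinsics': array([[ 0.66283731, -0.35009485,  0.66187634, -0.01240122],
       [-0.7486145 , -0.3274877 ,  0.57647908, -0.54537841],
       [ 0.014934  , -0.87760207, -0.47915715,  0.53313864],
       [ 0.        ,  0.        ,  0.        ,  1.        ]])}
```

View pics/top1.png

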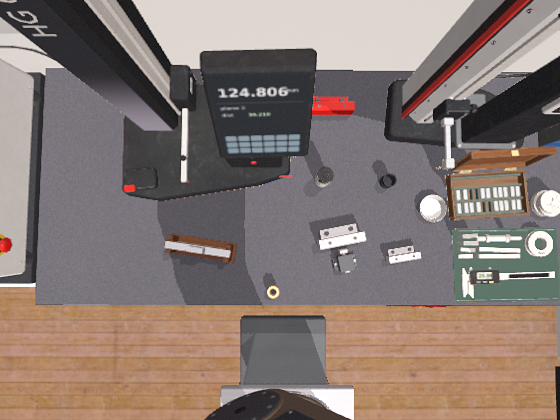

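View pics/scene1.png

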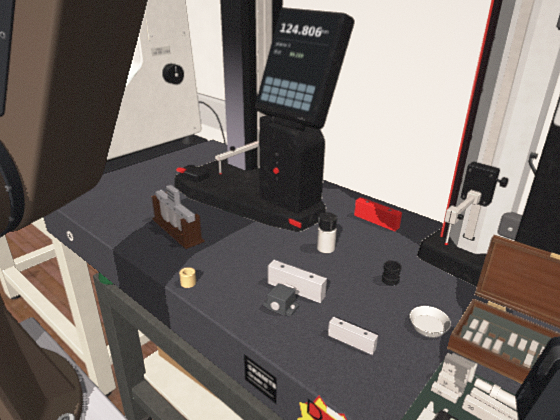

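The top view shows the comb in its stand at about (200,248), the white fence at (342,236) with the jaw in front of it at (345,262), the smaller white look-alike at (404,254) and the red one at (333,105). Next I'll measure from depth and an enlarged crop.

```bash
python3 - <<'E'
from h import *
z=np.load('top1.npz'); C=z['C']; I=z['I']
def rect(name,u0,u1,v0,v1,za,zb):
    P=C[v0:v1,u0:u1].reshape(-1,3); P=P[(P[:,2]>za)&(P[:,2]<zb)]
    (c,s,a)=cv2.minAreaRect((P[:,:2]*1000).astype(np.float32)); print(name,len(P),np.round(c,1),np.round(s,1),round(a,2),'zmed',np.round(np.median(P[:,2]),4))
rect('plate',250,300,200,240,-.02,.02)
rect('fence',310,375,215,255,.036,.05)
rect('fence+foot',310,375,215,255,.006,.05)
rect('stop',325,365,245,280,.031,.04)
rect('jaw',325,365,245,280,.022,.031)
rect('bar',155,245,228,270,.066,.08)
rect('grip',155,245,228,270,.09,.115)
rect('stand',155,245,228,270,.045,.066)
a=cv2.resize(I[225:275,155:245],None,fx=8,fy=8,interpolation=cv2.INTER_CUBIC)[:,:720]
b=cv2.resize(I[215:285,310:375],None,fx=8,fy=8,interpolation=cv2.INTER_CUBIC)
cv2.imwrite('pics/c1.png',b[:, :])
cv2.imwrite('pics/c2.png',a)
E
```

```text
plate 1995 [552.3  30.1] [ 95.8 120.5] 0.28 zmed -0.0001
fence 444 [ 491.5 -130.6] [ 46.9 110.4] 11.36 zmed 0.0422
fence+foot 874 [ 510.6 -134.2] [117.1  80.5] 75.62 zmed 0.0378
stop 236 [ 456.4 -137.6] [48.7 35.8] 12.3 zmed 0.0341
jaw 61 [ 456.2 -137.8] [55.4 35.8] 11.2 zmed 0.0275
bar 369 [487.9 203.6] [147.6  28.7] 80.35 zmed 0.0717
grip 105 [483.2 203.9] [35.5 12.5] 81.61 zmed 0.1052
stand 157 [483.9 204.2] [147.6  39.9] 81.33 zmed 0.062
```

View pics/c1.png

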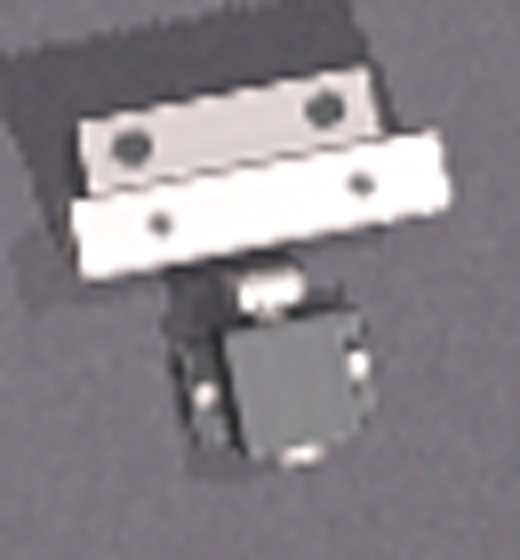

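View pics/c2.png

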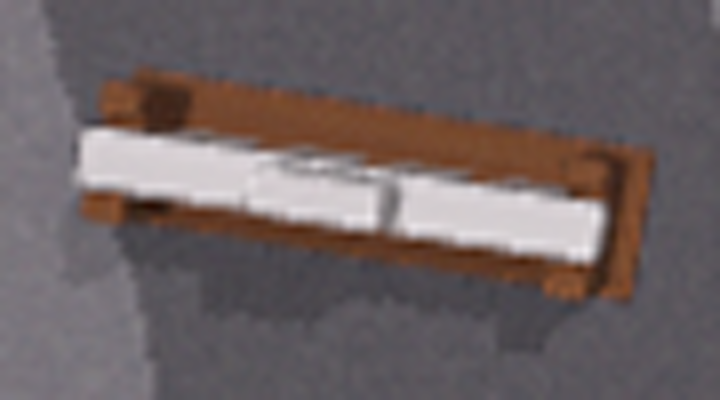

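The enlarged crops show the fence's long front face edge running from (85,278) to (450,212), with the jaw tip at (270,290). The comb bar lies along (80,160)–(605,230) with the grip at (315,190). Next I'll check which way the comb faces in the scene view.

```bash
python3 - <<'E'
from h import *
I=np.load('scene1.npz')['I']
a=cv2.resize(I[175:255,135:215],None,fx=7,fy=7,interpolation=cv2.INTER_CUBIC)
b=cv2.resize(I[250:330,255:335],None,fx=3,fy=3,interpolation=cv2.INTER_CUBIC)
o=np.zeros((560,800,3),np.uint8);o[:,:560]=a;o[:240,560:]=b
cv2.imwrite('pics/c3.png',o)
# fence face edges using top view
c,T=cam('top')
e=lambda x,y:(310+(x+.5)/8-.5,215+(y+.5)/8-.5)
P=px(c,T,[e(85,278),e(450,212),e(72,200),e(438,130)],.042);print(P.round(4))
print('jaw/stop', px(c,T,[e(225,335),e(357,305)],.034).round(4), px(c,T,[e(270,312),e(270,270)],.028).round(4))
d=P[0]-P[1];print('yaw',np.degrees(np.arctan2(-d[0],d[1])))
f=lambda x,y:(155+(x+.5)/8-.5,225+(y+.5)/8-.5)
Q=px(c,T,[f(80,128),f(605,205),f(80,188),f(602,263)],.072);print(Q.round(4))
for d in(Q[0]-Q[1],Q[2]-Q[3]):print(np.degrees(np.arctan2(-d[0],d[1])))
# grip top corners
G=px(c,T,[f(250,168),f(380,185),f(248,208),f(380,230)],.106);print(G.round(4),G.mean(0))
E
```

```text
[[ 0.4814 -0.0772  0.042 ]
 [ 0.501  -0.1842  0.042 ]
 [ 0.5041 -0.0734  0.042 ]
 [ 0.525  -0.1809  0.042 ]]
jaw/stop [[ 0.4646 -0.1192  0.034 ]
 [ 0.4735 -0.1583  0.034 ]] [[ 0.4711 -0.1335  0.028 ]
 [ 0.4835 -0.1336  0.028 ]]
yaw 10.386493710634273
[[0.5007 0.2771 0.072 ]
 [0.4797 0.1291 0.072 ]
 [0.4838 0.2767 0.072 ]
 [0.4635 0.1298 0.072 ]]
-8.05394392914582
-7.888569200570962
[[0.4906 0.2215 0.106 ]
 [0.4862 0.1863 0.106 ]
 [0.4798 0.2219 0.106 ]
 [0.4741 0.1861 0.106 ]] [0.48267649 0.20394379 0.106     ]
```

View pics/c3.png

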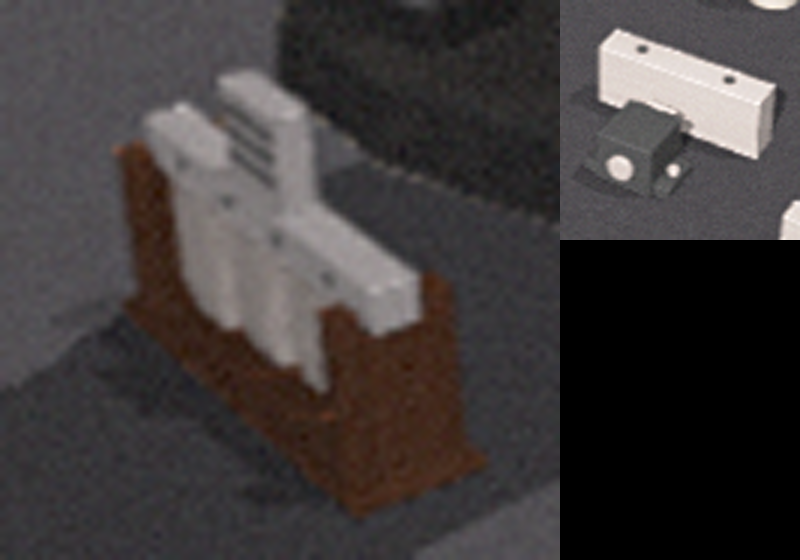

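```bash
python3 - <<'E'
from h import *
C=np.load('scene1.npz')['C'][175:255,135:215].reshape(-1,3)
th=np.radians(-8); g=np.array([.4827,.2039])
d=C[:,:2]-g; ex=np.array([np.cos(th),np.sin(th)]); ey=np.array([-np.sin(th),np.cos(th)])
x=d@ex*1000-8;y=d@ey*1000;z=C[:,2]*1000
for n,za,zb in(('bar',59,70),('leafmid',30,52),('tip',8,20)):
  for y0 in range(-74,74,8):
    m=(y>y0)&(y<y0+8)&(z>za)&(z<zb)&(x>-22)&(x<6)
    if m.sum()>1: print(n,y0+4,m.sum(),np.percentile(x[m],[10,50,90]).round(1))
E
```

```text
bar -70 35 [-17.6  -9.    3.4]
bar -62 11 [-18.4 -17.1 -16.5]
bar -54 9 [-17.9 -16.7 -16.6]
bar -46 6 [-17.7 -17.5 -16.8]
bar -38 8 [-18.2 -17.6 -16.5]
bar -30 10 [-18.2 -17.3 -15.3]
bar -22 7 [-17.8 -16.9 -16.1]
bar -14 6 [-17.8 -16.8 -16.5]
bar -6 7 [-17.5 -16.8 -16. ]
bar 2 6 [-17.2 -16.4 -16.1]
bar 10 8 [-18.3 -16.9 -16.5]
bar 18 7 [-17.9 -16.5 -16.4]
bar 26 8 [-17.5 -16.6 -16.1]
bar 34 5 [-18.2 -17.  -16.2]
bar 42 7 [-17.9 -17.  -16.4]
bar 50 7 [-17.5 -17.1 -15.9]
bar 58 7 [-18.6 -16.9 -16.3]
bar 66 10 [-20.7 -16.8 -13. ]
bar 74 4 [-18.9 -16.5 -15.9]
leafmid -70 106 [-19.6  -9.1   3.1]
leafmid -30 3 [-13.3 -12.8 -10.8]
leafmid -22 11 [-12.  -11.6  -9.4]
leafmid -14 13 [-12.  -11.4 -10.3]
leafmid -6 9 [-12.1 -11.3 -11. ]
leafmid 2 7 [-14.5 -13.2  -7.7]
leafmid 10 28 [-14.6 -12.3  -7.7]
leafmid 18 13 [-14.7 -13.9 -13.5]
leafmid 26 8 [-14.  -13.6 -13.5]
leafmid 34 6 [-17.6 -13.7 -10.7]
leafmid 42 31 [-16.6 -13.7  -9.3]
leafmid 50 13 [-17.2 -16.7 -15.6]
leafmid 58 14 [-21.2 -16.2 -15.5]
leafmid 66 23 [-20.8 -17.8 -15.3]
tip -70 54 [-19.   -8.2   4. ]
tip -22 2 [-10.1 -10.   -9.9]
tip -14 5 [-11.5  -9.4  -8.7]
tip -6 4 [-11.3 -10.5  -9.5]
tip 2 3 [-12.8 -11.6  -9.3]
tip 10 13 [-12.1  -9.6  -7. ]
tip 18 2 [-12.9 -12.1 -11.4]
tip 26 4 [-13.4 -11.8 -10.6]
tip 34 2 [-11.7 -11.6 -11.5]
tip 42 11 [-15.3 -13.3  -9. ]
tip 50 8 [-15.8 -14.4 -14. ]
tip 58 7 [-21.3 -16.  -14.1]
tip 66 9 [-18.5 -17.2 -15.2]
```

The depth data shows the leaves getting thicker towards +y on the robot's side, so the comb's yaw is about −8° and its flat face looks towards the fence. Now moving above the comb.

Request:
jog_arm([
  [0.2,[0.517,0.893,0],0.058],
  [0.2,[0.517,0.893,0],0.058],
  [0.2,[0.517,0.893,0],0.058],
  [0.2,[0.517,0.893,0],0.058],
  [0.2,[0.517,0.893,0],0.058],
  [0.2,[0.517,0.893,0],0.058],
  [0.2,[0.517,0.893,0],0.058],
  [0.2,[0.517,0.893,0],0.058],
  [0.2,[0.517,0.893,0],0.058],
  [0.2,[0.517,0.893,0],0.058],
  [0.2,[0.517,0.893,0],0.058],
  [0.2,[0.517,0.893,0],0.058],
  [0.2,[0.517,0.893,0],0.058],
  [0.2,[0.517,0.893,0],0.058],
  [0.2,[0.517,0.893,0],0.058],
  [0.2,[0.517,0.893,0],0.058],
  [0.2,[0.517,0.893,0],0.058],
  [0.2,[0.517,0.893,0],0.058],
])

```text
t: 1.9
position: [0.483, -0.1971, 0.2481]
orientation: [0.896, 0.443, -0.0, -0.0]
force: [-0.2, -0.2, 0.0]
gripper_width: 0.0517
gripper_force: 0.0
```

Request:
jog_arm([
  [0.2,[0,0.893,0],0.058],
  [0.2,[0,0.893,0],0.058],
  [0.2,[0,0.893,0],0.058],
  [0.2,[0,0.893,0],0.058],
  [0.2,[0,0.893,0],0.058],
  [0.2,[0,0.893,0],0.058],
  [0.2,[0,0.893,0],0.058],
  [0.2,[0,0.893,0],0.058],
  [0.2,[0,0.893,0],0.058],
  [0.2,[0,0.893,0],0.058],
  [0.2,[0,0.893,0],0.058],
  [0.2,[0,0.893,0],0.058],
  [0.2,[0,0.893,0],0.058],
  [0.2,[0,0.893,0],0.058],
  [0.2,[0,0.893,0],0.058],
  [0.2,[0,0.893,0],0.058],
  [0.2,[0,0.893,0],0.058],
  [0.2,[0,0.893,0],0.058],
  [0.2,[0,0,0],0],
  [0.2,[0,0,0],0],
])

```text
t: 3.9
position: [0.4823, 0.2038, 0.248]
orientation: [0.752, 0.659, -0.0, -0.0]
force: [-0.6, -0.2, -0.6]
gripper_width: 0.0512
gripper_force: 0.0
```

```bash
python3 - <<'E'
from h import *
st=r.state();print(st['position'],R.from_quat(st['orientation']).as_matrix()[:,1],st['q'],st['gripper_width'])
I,D,c,T=look('wrist','w1');print(T[:3,3])
E
```

```text
[0.48232809 0.20381342 0.24800847] [ 9.91402199e-01 -1.30848474e-01 -5.96577334e-04] [ 3.42001219e-01  3.04992506e-01  1.88373166e+00 -1.73591000e-04
  9.53611211e-01  4.73326384e-01] 0.051167602317286356
[0.49286888 0.28215568 0.3733764 ]
```

View pics/w1.png

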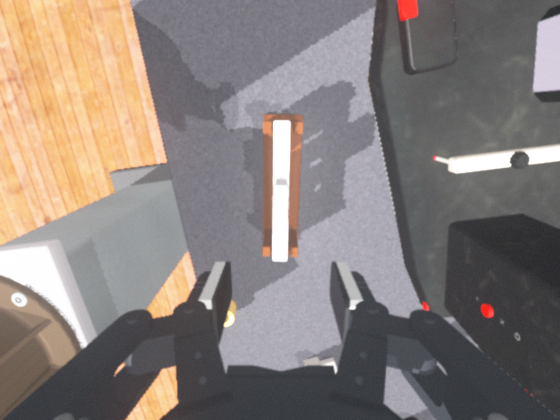

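The wrist view shows the comb bar from (283,121) to (280,261) and the grip at (281,182). It lies nearly along the pads' axis, so I'll compute the exact offsets.

```bash
python3 - <<'E'
from h import *
z=np.load('w1.npz');C=z['C'][100:280,255:310].reshape(-1,3);print(r.camera_info('wrist'))
for za,zb in((.067,.078),(.098,.112),(.05,.066)):
    P=C[(C[:,2]>za)&(C[:,2]<zb)];c,s,a=cv2.minAreaRect((P[:,:2]*1000).astype(np.float32));print(len(P),np.round(c,1),np.round(s,1),a,np.median(P[:,2]))
I=z['I'];g=I[100:280,255:310].min(2)
m=(g>170)&(z['C'][100:280,255:310,2]>.065)
P=z['C'][100:280,255:310][m];P=P[P[:,2]<.08]
pc=P[:,:2]-P[:,:2].mean(0);v=np.linalg.svd(pc,full_matrices=False)[2][0];v*=np.sign(v[1]);print('yaw',np.degrees(np.arctan2(-v[0],v[1])),P.mean(0))
E
```

```text
{'fx': 303.013149507903, 'fy': 303.013149507903, 'cx': 280.38537308999565, 'cy': 214.96790471044105, 'k1': -0.04257383758779995, 'T_tool_cam': array([[ 3.15023108e-04, -9.51804230e-01, -3.06706061e-01,
         7.89897126e-02],
       [ 9.99999926e-01,  3.66997783e-04, -1.11790936e-04,
         1.24409296e-04],
       [ 2.18963530e-04, -3.06706003e-01,  9.51804276e-01,
        -1.25404736e-01],
       [ 0.00000000e+00,  0.00000000e+00,  0.00000000e+00,
         1.00000000e+00]])}
1579 [482.8 206.8] [146.   16.3] 81.68104553222656 0.07168232728336088
529 [482.9 207.1] [35.9 12.4] 82.34986877441406 0.10547549564785663
581 [483.5 206.8] [144.9  39.7] 80.97501373291016 0.06313525817856108
yaw -8.382458080186904 [0.48425513 0.2158912  0.0717081 ]
```

Request:
jog_arm([
  [0.2,[0.02,0.07,-0.7],-0.025],
  [0.2,[0,0,-0.9],0],
  [0.2,[0,0,-0.9],0],
  [0.2,[0,0,-0.9],0],
  [0.2,[0,0,-0.9],0],
  [0.2,[0,0,-0.9],0],
  [0.2,[0,0,-0.6],0],
  [0.2,[0,0,-0.36],0],
  [0.2,[0,0,0],0],
  [-1,[0,0,0],0],
  [-1,[0,0,0],0],
  [-1,[0,0,0],0],
  [-1,[0,0,0],0],
  [-1,[0,0,0],0],
  [-1,[0,0,0],0],
  [-1,[0,0,0],0],
  [-1,[0,0,0],0],
], squeeze=110)

```text
t: 5.65
position: [0.4836, 0.2056, 0.0953]
orientation: [0.756, 0.654, 0.001, 0.0]
force: [-1.8, -1.9, 9.0]
gripper_width: 0.0101
gripper_force: 107.4
```

Request:
jog_arm([
  [-1,[0,0,0.2],0],
  [-1,[0,0,0.4],0],
  [-1,[0,0,0.6],0],
  [-1,[0,0,0.8],0],
  [-1,[0,0,0.8],0],
  [-1,[0,0,0.8],0],
  [-1,[0,0,0],0],
  [-1,[0,0,0],0],
])

```text
t: 6.45
position: [0.4832, 0.2055, 0.1847]
orientation: [0.756, 0.654, 0.0, 0.0]
force: [-0.2, 0.3, -2.7]
gripper_width: 0.0101
gripper_force: 107.7
```

```bash
python3 - <<'E'
from h import *
st=r.state();print(st['position'],R.from_quat(st['orientation']).as_matrix()[:,1],st['gripper_width'],st['force'],st['torque'])
I,D,c,T=look('wrist','w2')
cv2.imwrite('pics/w2c.png',cv2.resize(I[60:360,130:430],None,fx=2,fy=2))
I,D,c,T=look('scene','s2')
C=np.load('w2.npz')['C'][60:360,130:430].reshape(-1,3)
for za,zb in((.155,.175),(.135,.15)):
    P=C[(C[:,2]>za)&(C[:,2]<zb)];P=P[abs(P[:,0]-.483)<.03]
    c_,s,a=cv2.minAreaRect((P[:,:2]*1000).astype(np.float32));print(len(P),c_,s,a,np.median(P[:,2]))
E
```

```text
[0.48322818 0.20549598 0.18466121] [ 9.89584499e-01 -1.43950157e-01  9.33688711e-04] 0.010068239856967169 [-0.16984754  0.32012814 -2.67344275] [-0.04753436  0.00061818 -0.01843787]
4507 (484.33831787109375, 211.08782958984375) (137.8477783203125, 32.87004852294922) 74.57144165039062 0.1611128365545753
0 (0.0, 0.0) (0.0, 0.0) 0.0 nan
  return _methods._mean(a, axis=axis, dtype=dtype,
  ret = ret.dtype.type(ret / rcount)
```

View pics/w2c.png

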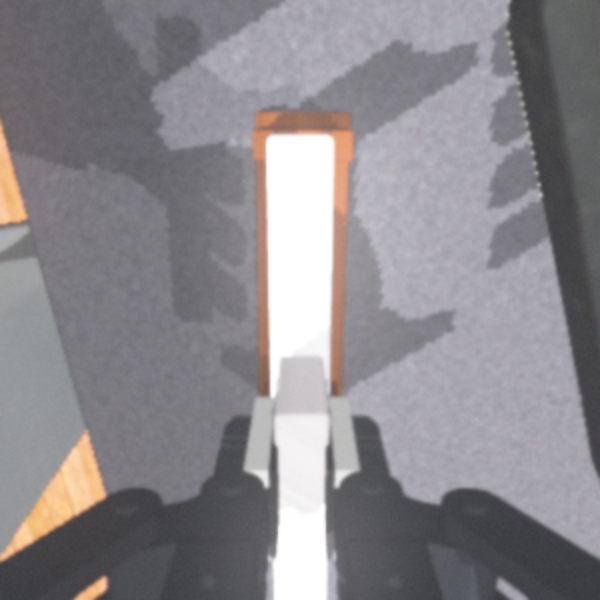

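Request:
jog_arm([
  [-1,[0,-0.5,0],0.03],
  [-1,[0,-0.95,0],0.033],
  [-1,[0,-0.95,0],0.033],
  [-1,[0,-0.95,0],0.033],
  [-1,[0,-0.95,0],0.033],
  [-1,[0,-0.95,0],0.033],
  [-1,[0,-0.95,0],0.033],
  [-1,[0,-0.95,0],0.033],
  [-1,[0,-0.95,0],0.033],
  [-1,[0,-0.95,0],0.033],
  [-1,[0,-0.95,0],0.033],
  [-1,[0,-0.95,0],0.033],
  [-1,[0,-0.95,0],0.033],
  [-1,[0,-0.95,0],0.033],
  [-1,[0,-0.95,0],0.033],
  [-1,[0,-0.95,0],0.033],
  [-1,[0,-0.95,0],0.033],
  [-1,[0,-0.95,0],0.033],
  [-1,[0,-0.95,0],0.033],
  [-1,[0,-0.95,0],0.033],
])

```text
t: 8.55
position: [0.4825, -0.259, 0.1831]
orientation: [0.639, 0.769, -0.0, -0.001]
force: [0.1, 0.6, -2.9]
gripper_width: 0.0102
gripper_force: 107.4
```

Request:
jog_arm([
  [-1,[0,-0.4,0],0],
  [-1,[0,0,0],0],
  [-1,[0,0,0],0],
  [-1,[0,0,0],0],
])

```text
t: 8.95
position: [0.483, -0.2672, 0.184]
orientation: [0.639, 0.769, 0.0, -0.0]
force: [-0.8, 0.5, -2.1]
gripper_width: 0.0102
gripper_force: 107.4
```

```bash
python3 - <<'E'
from h import *
c=r.camera_info('wrist');T=np.load('w2.npz')['T'];p=px(c,T,[(280,126.5)],.1612)[0]
ey=np.array([np.sin(np.radians(8.28)),np.cos(np.radians(8.28))])
print('bar end along y from tcp',(p[:2]-[.48323,.2055])@ey)
st=r.state();print(st['position'],R.from_quat(st['orientation']).as_matrix()[:,1],st['gripper_width'],st['force'],st['torque'])
I,D,c,T=look('wrist','w3')
P=np.load('w3.npz')['C']
m=(P[...,2]>.02)&(P[...,2]<.046)&(abs(P[...,1]+.13)<.09)&(abs(P[...,0]-.48)<.07)
v,u=np.where(m);print(u.min(),u.max(),v.min(),v.max())
v0,u0=max(v.min()-10,0),max(u.min()-10,0);cr=I[v0:v0+150,u0:u0+200];print(u0,v0)
cv2.imwrite('pics/w3c.png',cv2.resize(cr,None,fx=4,fy=4,interpolation=cv2.INTER_CUBIC))
E
```

```text
bar end along y from tcp 0.07502440557351553
[ 0.48295671 -0.26724165  0.1839929 ] [ 9.83052438e-01  1.83323666e-01 -5.80758226e-04] 0.01018498846902183 [-0.78755725  0.52038178 -2.11928707] [-0.01550513 -0.01704327  0.00178977]
244 353 0 117
234 0
```

View pics/w3c.png

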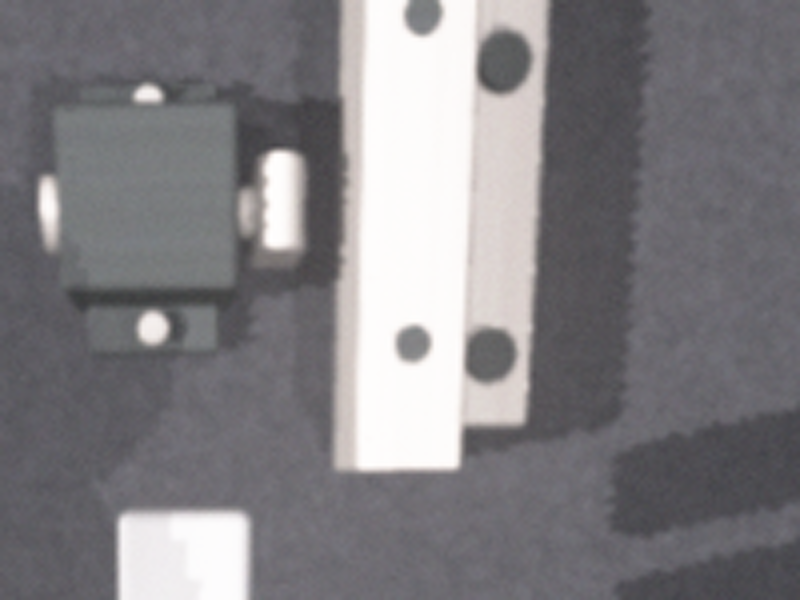

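The crop shows the jaw's top at (260–304, 150–250) and the fence's upper front edge running from (357,468) to (366,0). The end of the held comb is at the bottom left.

```bash
python3 - <<'E'
from h import *
c=r.camera_info('wrist');T=np.load('w3.npz')['T']
e=lambda x,y:(234+(x+.5)/4-.5,(y+.5)/4-.5)
F=px(c,T,[e(357,468),e(366,2),e(461,468),e(475,2)],.042)
B=px(c,T,[e(334,468),e(342,2)],.0)
J=px(c,T,[e(262,150),e(258,250),e(304,153),e(302,250)],.028)
print(F.round(4),B.round(4),J.round(4),sep='\n')
for a,b in((F[0],F[1]),(F[2],F[3]),(B[0],B[1])):
    d=b-a;print('yaw',np.degrees(np.arctan2(-d[0],d[1])))
th=np.radians(10.4);ex=np.array([np.cos(th),np.sin(th)]);ey=np.array([-ex[1],ex[0]])
print('face s top,bottom',(F[:2,:2]@ex),(B[:,:2]@ex),'jaw s',J[:,:2]@ex,'jaw y',J[:,:2]@ey,'fence end',F[:,:2]@ey)
P=np.load('w3.npz')['C'].reshape(-1,3);P=P[(P[:,2]>.039)&(P[:,2]<.046)&(abs(P[:,0]-.5)<.04)&(P[:,1]>-.19)]
q=cv2.minAreaRect((P[:,:2]*1000).astype(np.float32));print(q)
tcp=np.array([.48296,-.26724]);print('tcp s,y',tcp@ex,tcp@ey)
E
```

```text
[[ 0.5036 -0.182   0.042 ]
 [ 0.4863 -0.0971  0.042 ]
 [ 0.5252 -0.1778  0.042 ]
 [ 0.507  -0.093   0.042 ]]
[[ 0.5036 -0.1818 -0.    ]
 [ 0.4838 -0.0836  0.    ]]
[[ 0.472  -0.1231  0.028 ]
 [ 0.475  -0.1421  0.028 ]
 [ 0.4807 -0.122   0.028 ]
 [ 0.4842 -0.1403  0.028 ]]
yaw 11.513511907825984
yaw 12.143902489766107
yaw 11.359990845382978
face s top,bottom [0.46249846 0.46081626] [0.46248044 0.46080283] jaw s [0.44202596 0.4415431  0.45077684 0.45087266] jaw y [-0.20626014 -0.22549236 -0.20676836 -0.22543444] fence end [-0.26987755 -0.18333095 -0.26969908 -0.1830334 ]
((505.4614562988281, -137.37074279785156), (22.776283264160156, 87.49363708496094), 10.859228134155273)
tcp s,y 0.4267837411672732 -0.35003316625037967
```

Request:
jog_arm([
  [-1,[-0.051,0.807,0],0.019],
  [-1,[-0.051,0.807,0],0],
  [-1,[-0.051,0.807,0],0],
  [-1,[-0.051,0.807,0],0],
  [-1,[-0.051,0.807,0],0],
  [-1,[-0.051,0.807,0],0],
  [-1,[-0.051,0.807,0],0],
  [-1,[-0.051,0.807,0],0],
  [-1,[-0.051,0.807,0],0],
  [-1,[0,0,-0.5],0],
  [-1,[0,0,-0.6],0],
  [-1,[0,0,-0.6],0],
  [-1,[0,0,-0.4],0],
  [-1,[0,0,-0.2],0],
  [-1,[0,0,0],0],
  [-1,[0,0,0],0],
  [-1,[0,0,0],0],
])

```text
t: 10.7
position: [0.472, -0.0868, 0.1273]
orientation: [0.635, 0.772, 0.0, 0.0]
force: [-0.2, -0.6, -2.3]
gripper_width: 0.0102
gripper_force: 107.5
```

```bash
cat > s.py <<'E'
from h import *
st=r.state();p=st['position'];m=R.from_quat(st['orientation']).as_matrix()
th=np.radians(11.1);ex=np.array([np.cos(th),np.sin(th)]);ey=np.array([-ex[1],ex[0]])
F=np.array([.4923,-.1295]);d=(p[:2]-F)*1000
print('t',round(st['t'],2),'p',p.round(4),'fence frame x,y',(d@ex).round(2),(d@ey).round(2),'tipz',round((p[2]-.0893)*1000,2),'yaw',np.degrees(np.arctan2(m[1,1],m[0,1])).round(2))
f=st['force'];print('F along x,y,z',(f[:2]@ex).round(2),(f[:2]@ey).round(2),f[2].round(2),'torque',st['torque'].round(3),st['gripper_force'])
E
python3 s.py
python3 - <<'E'
from h import *
look('scene','s3');I=np.load('s3.npz')['I']
cv2.imwrite('pics/s3c.png',cv2.resize(I[200:340,220:380],None,fx=4,fy=4,interpolation=cv2.INTER_CUBIC))
E
```

```text
t 10.7 p [ 0.472  -0.0868  0.1273] fence frame x,y -11.66 45.82 tipz 38.0 yaw 11.09
F along x,y,z -0.27 -0.54 -2.34 torque [0.025 0.013 0.003] 107.49366402626038
```

View pics/s3c.png

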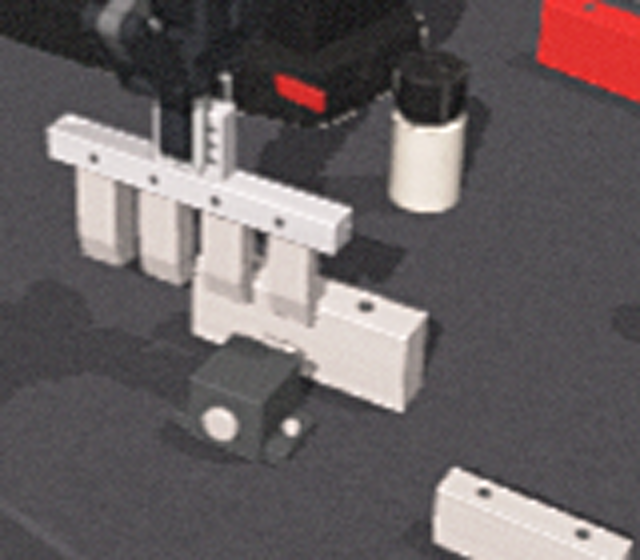

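The crop shows leaf 1 (rightmost, tip at about (292,310)) above the gap and just in front of the fence. Now lowering a little, then feeling for the fence.

Request:
jog_arm([
  [-1,[0,0.04,-0.1],0],
  [-1,[0,0,-0.1],0],
  [-1,[0.02,0.004,0],0],
  [-1,[0.02,0.004,0],0],
  [-1,[0.02,0.004,0],0],
  [-1,[0.02,0.004,0],0],
  [-1,[0,0,0],0],
  [-1,[0,0,0],0],
])

```text
t: 11.55
position: [0.4737, -0.0853, 0.1218]
orientation: [0.635, 0.772, -0.0, -0.0]
force: [0.5, 0.3, -2.6]
gripper_width: 0.0101
gripper_force: 107.5
```

```bash
python3 s.py
```

```text
t 11.55 p [ 0.4737 -0.0853  0.1218] fence frame x,y -9.76 46.94 tipz 32.51 yaw 11.09
F along x,y,z 0.51 0.16 -2.61 torque [-0.002  0.011 -0.059] 107.49360680580139
```

Request:
jog_arm([
  [-1,[0.02,0.004,0],0],
  [-1,[0.02,0.004,0],0],
  [-1,[0,0,0],0],
])

```text
t: 11.85
position: [0.4748, -0.0851, 0.1218]
orientation: [0.635, 0.772, 0.0, 0.0]
force: [-0.1, 0.2, -2.6]
gripper_width: 0.0103
gripper_force: 107.5
```

```bash
python3 s.py
```

```text
t 11.85 p [ 0.4748 -0.0851  0.1218] fence frame x,y -8.64 46.93 tipz 32.51 yaw 11.09
F along x,y,z -0.07 0.22 -2.58 torque [-0.053 -0.002 -0.004] 107.49322414398193
```

Request:
jog_arm([
  [-1,[0.02,0.004,0],0],
  [-1,[0.02,0.004,0],0],
  [-1,[0,0,0],0],
])

```text
t: 12.15
position: [0.4758, -0.0849, 0.1218]
orientation: [0.636, 0.772, 0.0, 0.0]
force: [0.5, -0.3, -3.9]
gripper_width: 0.0098
gripper_force: 107.5
```

```bash
python3 s.py
```

```text
t 12.15 p [ 0.4758 -0.0849  0.1218] fence frame x,y -7.64 46.93 tipz 32.48 yaw 11.09
F along x,y,z 0.42 -0.36 -3.87 torque [-0.009 -0.034 -0.007] 107.49397158622742
```

Request:
jog_arm([
  [-1,[0.02,0.004,0],0],
  [-1,[0,0,0],0],
])

```text
t: 12.35
position: [0.4762, -0.0848, 0.1218]
orientation: [0.635, 0.772, -0.0, -0.0]
force: [-0.5, -0.5, -2.7]
gripper_width: 0.0105
gripper_force: 107.3
```

```bash
python3 s.py
```

```text
t 12.35 p [ 0.4762 -0.0848  0.1218] fence frame x,y -7.22 46.99 tipz 32.49 yaw 11.09
F along x,y,z -0.61 -0.37 -2.71 torque [0.003 0.07  0.007] 107.29869246482849
```

Request:
jog_arm([
  [-1,[0.02,0.004,0],0],
  [-1,[0,0,0],0],
])

```text
t: 12.55
position: [0.4764, -0.0847, 0.1217]
orientation: [0.635, 0.772, -0.0, -0.0]
force: [-1.7, -1.3, -1.9]
gripper_width: 0.0105
gripper_force: 107.4
```

```bash
python3 s.py
```

```text
t 12.55 p [ 0.4764 -0.0847  0.1217] fence frame x,y -6.96 47.02 tipz 32.42 yaw 11.09
F along x,y,z -1.91 -0.9 -1.94 torque [-0.194  0.385  0.011] 107.42369413375854
```

Request:
jog_arm([
  [-1,[-0.008,-0.002,-0.06],0],
  [-1,[0,0,-0.12],0],
  [-1,[0,0,-0.12],0],
  [-1,[0,0,-0.12],0],
  [-1,[0,0,-0.12],0],
  [-1,[0,0,-0.12],0],
  [-1,[0,0,0],0],
])

```text
t: 13.25
position: [0.4763, -0.0847, 0.1048]
orientation: [0.635, 0.772, -0.0, -0.0]
force: [-2.4, -0.6, -4.0]
gripper_width: 0.0099
gripper_force: 107.4
```

```bash
python3 s.py
```

```text
t 13.25 p [ 0.4763 -0.0847  0.1048] fence frame x,y -7.08 47.05 tipz 15.52 yaw 11.09
F along x,y,z -2.5 -0.09 -4.0 torque [-0.128  0.519 -0.035] 107.41015791893005
```

Request:
jog_arm([
  [-1,[0,0,-0.12],0],
  [-1,[0,0,-0.12],0],
  [-1,[0,0,-0.12],0],
  [-1,[0,0,-0.08],0],
  [-1,[0,0,0],0],
])

```text
t: 13.75
position: [0.4763, -0.0847, 0.0939]
orientation: [0.635, 0.772, -0.0, -0.0]
force: [-3.2, -1.9, -4.4]
gripper_width: 0.0102
gripper_force: 107.4
```

```bash
python3 s.py
```

```text
t 13.75 p [ 0.4763 -0.0847  0.0939] fence frame x,y -7.11 47.05 tipz 4.62 yaw 11.09
F along x,y,z -3.49 -1.24 -4.4 torque [-0.175  0.799  0.025] 107.42067575454712
```

Request:
jog_arm([
  [-1,[-0.008,-0.002,-0.06],0],
  [-1,[0,0,-0.06],0],
  [-1,[0,0,-0.04],0],
  [-1,[0,0,0],0],
  [-1,[0,0,0],0],
])

```text
t: 14.25
position: [0.4762, -0.0848, 0.0902]
orientation: [0.635, 0.772, -0.0, -0.0]
force: [-4.1, -1.0, -5.0]
gripper_width: 0.0103
gripper_force: 107.4
```

```bash
python3 s.py
```

```text
t 14.25 p [ 0.4762 -0.0848  0.0902] fence frame x,y -7.16 46.98 tipz 0.9 yaw 11.09
F along x,y,z -4.27 -0.2 -5.03 torque [-0.231  0.824  0.04 ] 107.42173433303833
```

Request:
jog_arm([
  [-1,[0,0,-0.03],0],
  [-1,[0,0,0],0],
])

```text
t: 14.45
position: [0.4763, -0.0848, 0.0895]
orientation: [0.636, 0.772, -0.0, -0.0]
force: [-4.3, -0.7, -3.1]
gripper_width: 0.0101
gripper_force: 107.5
```

```bash
python3 s.py
```

```text
t 14.45 p [ 0.4763 -0.0848  0.0895] fence frame x,y -7.13 46.93 tipz 0.24 yaw 11.08
F along x,y,z -4.33 0.17 -3.1 torque [-0.239  0.969  0.014] 107.50576615333557
```

Request:
jog_arm([
  [-1,[-0.012,-0.002,-0.03],0],
  [-1,[0,0,-0.02],0],
  [-1,[0,0,0],0],
])

```text
t: 14.75
position: [0.4763, -0.0849, 0.0893]
orientation: [0.635, 0.772, 0.0, 0.0]
force: [-7.7, 0.5, 23.4]
gripper_width: 0.0097
gripper_force: 111.8
```

```bash
python3 s.py
```

```text
t 14.75 p [ 0.4763 -0.0849  0.0893] fence frame x,y -7.14 46.87 tipz -0.04 yaw 11.09
F along x,y,z -7.51 1.94 23.41 torque [ 0.139  1.767 -0.004] 111.81612968444824
```

Request:
jog_arm([
  [-1,[0,0,0.06],0],
  [-1,[0,0,0.3],0],
  [-1,[0,0,0.4],0],
  [-1,[0,0,0.4],0],
  [-1,[-0.04,-0.008,0.24],0],
  [-1,[0.062,-0.314,0],0],
  [-1,[0.062,-0.314,0],0],
  [-1,[0.062,-0.314,0],0],
  [-1,[0.062,-0.314,0],0],
  [-1,[0,0,0],0],
  [-1,[0,0,0],0],
])

```text
t: 15.85
position: [0.481, -0.1167, 0.123]
orientation: [0.636, 0.772, -0.0, -0.0]
force: [0.1, 0.1, -3.0]
gripper_width: 0.0099
gripper_force: 107.6
```

```bash
python3 s.py
```

```text
t 15.85 p [ 0.481  -0.1167  0.123 ] fence frame x,y -8.6 14.7 tipz 33.72 yaw 11.04
F along x,y,z 0.07 0.06 -2.98 torque [ 0.013 -0.046  0.019] 107.57792472839355
```

Request:
jog_arm([
  [-1,[0.02,0.004,0],0],
  [-1,[0.02,0.004,0],0],
  [-1,[0.01,0.002,0],0],
  [-1,[0,0,0],0],
])

```text
t: 16.25
position: [0.4824, -0.116, 0.1233]
orientation: [0.635, 0.772, -0.0, -0.0]
force: [0.2, -0.3, -3.0]
gripper_width: 0.0104
gripper_force: 107.6
```

```bash
python3 s.py
```

```text
t 16.25 p [ 0.4824 -0.116   0.1233] fence frame x,y -7.13 15.16 tipz 33.97 yaw 11.11
F along x,y,z 0.11 -0.31 -2.96 torque [0.001 0.07  0.028] 107.58769512176514
```

Request:
jog_arm([
  [-1,[0.008,0.002,0],0],
  [-1,[0,0,0],0],
])

```text
t: 16.45
position: [0.4825, -0.116, 0.1233]
orientation: [0.635, 0.772, -0.0, -0.0]
force: [-1.6, -0.4, -2.8]
gripper_width: 0.0099
gripper_force: 107.5
```

```bash
python3 s.py
```

```text
t 16.45 p [ 0.4825 -0.116   0.1233] fence frame x,y -7.05 15.1 tipz 33.97 yaw 11.09
F along x,y,z -1.66 -0.04 -2.84 torque [0.012 0.223 0.074] 107.52393364906311
```

Request:
jog_arm([
  [-1,[-0.004,-0.001,-0.06],0],
  [-1,[0,0,-0.12],0],
  [-1,[0,0,-0.12],0],
  [-1,[0,0,-0.12],0],
  [-1,[0,0,-0.12],0],
  [-1,[0,0,0],0],
])

```text
t: 17.05
position: [0.4824, -0.1161, 0.1093]
orientation: [0.636, 0.772, -0.0, -0.0]
force: [-1.3, 1.4, -3.8]
gripper_width: 0.0101
gripper_force: 107.6
```

```bash
python3 s.py
```

```text
t 17.05 p [ 0.4824 -0.1161  0.1093] fence frame x,y -7.12 15.01 tipz 20.02 yaw 11.08
F along x,y,z -1.03 1.58 -3.82 torque [-0.112  0.209  0.053] 107.57277131080627
```

Request:
jog_arm([
  [-1,[0,0,-0.1],0],
  [-1,[0,0,-0.1],0],
  [-1,[0,0,-0.1],0],
  [-1,[0,0,0],0],
])

```text
t: 17.45
position: [0.4824, -0.1161, 0.1019]
orientation: [0.636, 0.772, -0.0, -0.0]
force: [-2.6, 0.4, -2.8]
gripper_width: 0.0104
gripper_force: 107.6
```

```bash
python3 s.py
```

```text
t 17.45 p [ 0.4824 -0.1161  0.1019] fence frame x,y -7.15 15.03 tipz 12.63 yaw 11.08
F along x,y,z -2.5 0.91 -2.77 torque [-0.055  0.319  0.108] 107.60338068008423
```

Request:
jog_arm([
  [-1,[0,0,-0.1],0],
  [-1,[0,0,-0.1],0],
  [-1,[0,0,-0.1],0],
  [-1,[0,0,0],0],
])

```text
t: 17.85
position: [0.4824, -0.1162, 0.0948]
orientation: [0.635, 0.772, -0.0, 0.0]
force: [-4.1, -1.5, -1.9]
gripper_width: 0.0106
gripper_force: 107.8
```

```bash
python3 s.py
```

```text
t 17.85 p [ 0.4824 -0.1162  0.0948] fence frame x,y -7.12 14.91 tipz 5.46 yaw 11.11
F along x,y,z -4.33 -0.73 -1.93 torque [-0.288  0.467  0.305] 107.80043363571167
```

Request:
jog_arm([
  [-1,[-0.012,-0.002,-0.04],0],
  [-1,[0,0,-0.04],0],
])

```text
t: 18.05
position: [0.4824, -0.1163, 0.0931]
orientation: [0.635, 0.772, 0.0, 0.0]
force: [-4.7, -0.7, 7.5]
gripper_width: 0.0103
gripper_force: 109.5
```

Request:
jog_arm([
  [-1,[0,0,-0.04],0],
])

```text
t: 18.15
position: [0.4824, -0.1163, 0.0921]
orientation: [0.635, 0.772, 0.0, 0.0]
force: [-4.1, -1.5, 8.9]
gripper_width: 0.0101
gripper_force: 109.4
```

Request:
jog_arm([
  [-1,[0,0,-0.04],0],
])

```text
t: 18.25
position: [0.4824, -0.1163, 0.0911]
orientation: [0.635, 0.772, 0.0, 0.0]
force: [-4.5, -0.7, 9.2]
gripper_width: 0.0102
gripper_force: 109.4
```

```bash
python3 s.py
```

```text
t 18.25 p [ 0.4824 -0.1163  0.0911] fence frame x,y -7.17 14.82 tipz 1.8 yaw 11.1
F along x,y,z -4.54 0.18 9.15 torque [-0.244  0.84   0.312] 109.38915967941284
```

Request:
jog_arm([
  [-1,[0,0,0],0],
  [-1,[0,0,0],0],
])

```text
t: 18.45
position: [0.4824, -0.1163, 0.091]
orientation: [0.635, 0.772, 0.0, 0.0]
force: [-4.5, -1.7, 5.8]
gripper_width: 0.0104
gripper_force: 108.9
```

Request:
jog_arm([
  [-1,[0,0,0.04],0],
  [-1,[0,0,0.04],0],
])

```text
t: 18.65
position: [0.4823, -0.1162, 0.0925]
orientation: [0.635, 0.772, -0.0, -0.0]
force: [-0.5, 0.0, -10.5]
gripper_width: 0.01
gripper_force: 107.5
```

Request:
jog_arm([
  [-1,[0,0,0.04],0],
  [-1,[0,0,0.04],0],
])

```text
t: 18.85
position: [0.4823, -0.1162, 0.0947]
orientation: [0.636, 0.772, -0.0, -0.0]
force: [0.3, -0.5, -11.3]
gripper_width: 0.0101
gripper_force: 107.5
```

Request:
jog_arm([
  [-1,[0,0,0.04],0],
  [-1,[0,0,0.04],0],
])

```text
t: 19.05
position: [0.4823, -0.1162, 0.0969]
orientation: [0.636, 0.772, 0.0, 0.0]
force: [0.6, 0.5, -11.1]
gripper_width: 0.0103
gripper_force: 107.5
```

Request:
jog_arm([
  [-1,[0,0,-0.04],0],
  [-1,[0,0,-0.04],0],
])

```text
t: 19.25
position: [0.4824, -0.1163, 0.0953]
orientation: [0.635, 0.772, 0.0, 0.0]
force: [-3.0, 0.1, 7.3]
gripper_width: 0.0103
gripper_force: 110.3
```

Request:
jog_arm([
  [-1,[0,0,-0.04],0],
  [-1,[0,0,-0.04],0],
])

```text
t: 19.45
position: [0.4824, -0.1163, 0.0933]
orientation: [0.635, 0.772, 0.0, 0.0]
force: [-3.8, -0.9, 7.9]
gripper_width: 0.0101
gripper_force: 110.3
```

```bash
python3 s.py
```

```text
t 19.45 p [ 0.4824 -0.1163  0.0933] fence frame x,y -7.19 14.81 tipz 4.03 yaw 11.09
F along x,y,z -3.93 -0.16 7.93 torque [-0.069  0.569  0.313] 110.34846067428589
```

Request:
jog_arm([
  [-1,[-0.016,-0.003,0],0],
  [-1,[0,0,0],0],
])

```text
t: 19.65
position: [0.4822, -0.1164, 0.0932]
orientation: [0.636, 0.772, 0.0, 0.0]
force: [-1.3, -0.3, 4.5]
gripper_width: 0.0103
gripper_force: 109.9
```

```bash
python3 s.py
```

```text
t 19.65 p [ 0.4822 -0.1164  0.0932] fence frame x,y -7.34 14.78 tipz 3.9 yaw 11.08
F along x,y,z -1.35 -0.09 4.47 torque [0.09  0.069 0.248] 109.93440985679626
```

Request:
jog_arm([
  [-1,[-0.016,-0.003,0],0],
  [-1,[0,0,0],0],
])

```text
t: 19.85
position: [0.4821, -0.1165, 0.0931]
orientation: [0.636, 0.772, 0.0, 0.001]
force: [1.8, 1.3, 3.1]
gripper_width: 0.0101
gripper_force: 109.6
```

```bash
python3 s.py
```

```text
t 19.85 p [ 0.4821 -0.1165  0.0931] fence frame x,y -7.51 14.72 tipz 3.79 yaw 11.08
F along x,y,z 2.03 0.92 3.08 torque [ 0.321 -0.585  0.279] 109.59767460823059
```

With Fx near zero the leaf still drags, and pulling it away from the fence meets spring force straight away with no slack. So leaf 2 is clamped by the jaw and is the first to bind. I'll ease it back flat on the fence and seat it on the plate.

Request:
jog_arm([
  [-1,[0.02,0.004,-0.04],0],
  [-1,[0,0,-0.04],0],
  [-1,[0,0,-0.03],0],
  [-1,[0,0,0],0],
])

```text
t: 20.25
position: [0.4821, -0.1163, 0.0899]
orientation: [0.635, 0.772, 0.0, 0.0]
force: [2.2, -0.6, 0.2]
gripper_width: 0.0102
gripper_force: 109.3
```

```bash
python3 s.py
```

```text
t 20.25 p [ 0.4821 -0.1163  0.0899] fence frame x,y -7.45 14.87 tipz 0.65 yaw 11.09
F along x,y,z 2.04 -1.06 0.24 torque [ 0.016 -0.59   0.269] 109.25184845924377
```

Request:
jog_arm([
  [-1,[0,0,-0.02],0],
  [-1,[0,0,-0.01],0],
])

```text
t: 20.45
position: [0.4821, -0.1163, 0.0893]
orientation: [0.635, 0.772, 0.0, 0.0]
force: [1.6, -0.8, 5.6]
gripper_width: 0.0104
gripper_force: 110.2
```

```bash
python3 s.py
```

```text
t 20.45 p [ 0.4821 -0.1163  0.0893] fence frame x,y -7.44 14.88 tipz -0.0 yaw 11.09
F along x,y,z 1.38 -1.12 5.62 torque [-0.094 -0.522  0.299] 110.17394542694092
```

Request:
jog_arm([
  [-1,[0.012,0.002,-0.01],0],
  [-1,[0,0,-0.01],0],
  [-1,[0,0,0],0],
])

```text
t: 20.75
position: [0.4822, -0.1164, 0.0893]
orientation: [0.635, 0.772, -0.0, 0.0]
force: [-2.7, -0.2, 15.8]
gripper_width: 0.0101
gripper_force: 112.1
```

```bash
python3 s.py
```

```text
t 20.75 p [ 0.4822 -0.1164  0.0893] fence frame x,y -7.36 14.82 tipz -0.03 yaw 11.09
F along x,y,z -2.69 0.34 15.82 torque [-0.099  0.176  0.266] 112.09924936294556
```

Leaf 2 is seated on the plate and Fz rises stiffly at the floor height. Now releasing.

Request:
jog_arm([
  [-0.6,[0,0,0],0],
  [-0.5,[0,0,0],0],
  [-0.3,[0,0,0],0],
  [-0.1,[0,0,0],0],
  [0,[0,0,0],0],
  [0,[0,0,0],0],
  [0,[0,0,0.1],0],
  [0,[0,0,0.3],0],
  [0,[0,0,0.6],0],
  [0,[0,0,0.9],0],
  [0,[0,0,0.9],0],
  [0,[0,0,0.9],0],
  [0,[0,0,0.9],0],
  [0,[0,0,0.5],0],
  [0,[0,0,0],0],
  [0,[0,0,0],0],
])

```text
t: 22.35
position: [0.4822, -0.1162, 0.2164]
orientation: [0.635, 0.772, 0.0, 0.0]
force: [0.3, -0.2, -0.5]
gripper_width: 0.0421
gripper_force: 0.0
```

```bash
python3 s.py; python3 - <<'E'
from h import *
look('scene','s4');I=np.load('s4.npz')['I'];C=np.load('s4.npz')['C']
look('wrist','w4');J=np.load('w4.npz')['I']
o=np.zeros((420,800,3),np.uint8)
o[:420,:400]=cv2.resize(I[220:325,240:340],(400,420),interpolation=cv2.INTER_CUBIC)
o[:300,400:]=cv2.resize(J,(400,300));cv2.imwrite('pics/f.png',o)
P=np.load('w4.npz')['C'].reshape(-1,3);P=P[(P[:,2]>.06)&(P[:,2]<.07)&(abs(P[:,0]-.482)<.04)]
print(len(P),P[:,2].mean(),cv2.minAreaRect((P[:,:2]*1000).astype(np.float32)))
A=np.c_[P[:,:2],np.ones(len(P))];print('bar top slope',np.linalg.lstsq(A,P[:,2],rcond=None)[0])
E
```

```text
t 22.35 p [ 0.4822 -0.1162  0.2164] fence frame x,y -7.35 14.99 tipz 127.12 yaw 11.09
F along x,y,z 0.21 -0.23 -0.47 torque [ 0.019  0.029 -0.018] 0.0
1794 0.06567581510763816 ((482.0309753417969, -115.55086517333984), (16.03986167907715, 146.56158447265625), 11.464001655578613)
bar top slope [0.00069172 0.00211585 0.06556456]
```

View pics/f.png

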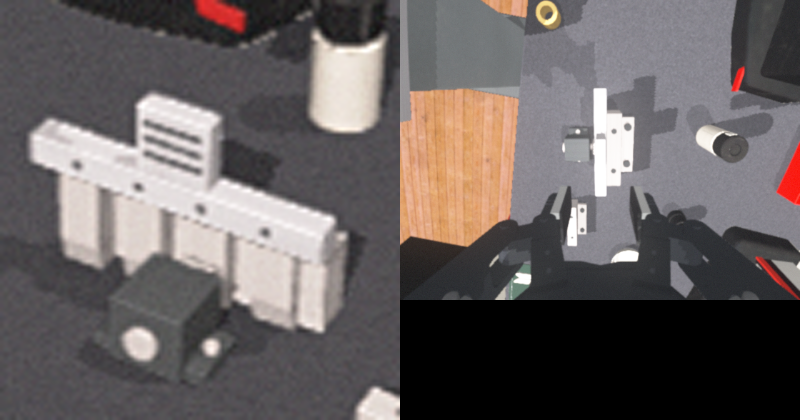

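The comb stands upright with its bar top level at 66 mm and leaf 2 behind the stop at about (190,270) in the left half of the picture. The gripper is clear, so I'm handing the job in.

```bash
python3 -c "
from bench import r
print(r.job_done())"
```

```text
the job is handed in; nothing more can be done
None
```

Leaf 1 went in loosely and leaf 2 (10.5 mm) was the first to bind, so it is left standing upright in the gap on the plate, with the gauge released and the job handed in at about 22 s; the only hard contact was about 26 N when leaf 1 reached the plate.

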